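# Load a lens into its barrel and twist the retaining ring tight

### The job

Drop the narrow lens cell, glass side up, into the upright barrel so that it sits on the barrel's floor. Then set the retaining ring with the two ears on top of it, collar up and ears clear of the two claws, and turn it clockwise (seen from above) until both ears lie fully under the claws. Let go, leaving the lens shut in under the locked ring.

Things in the scene. Friction and masses are not known exactly. Their poses are not given: they have to be found in the camera images.
- barrel: Fixed upright dark steel tube on a round foot, 120 mm wide, 8 mm high. Origin: on its axis at table height, z up. Bore 52 mm wide, floor at 12 mm; from 47 mm to the rim at 55 mm the mouth flares to 70 mm. Two pale claws stand outside it on the line of its y axis (see claw and its twin at -y).
- claw (a point): Underside of the +y claw's lip, 67 mm up, 44 mm from the axis. Claw: 26 mm wide (x -13 to 13), lip from 36 mm to upright at 49-59 mm off the axis, top 75 mm. A stop wall shuts its +x end (face at x 11 mm), so an ear enters only clockwise and stops when centred. The other claw is the same, turned 180 degrees.
- lens_cell: Loose black cylinder, 44 mm diameter, 34 mm high, 90 g, glass lens in its top. Origin: centre of underside, z up. Grip any diameter, top 10-15 mm (fingertips then pass over the claws); let go with its foot in the flared mouth, it falls home with 4 mm play. Seated: top 46 mm above the table. Not the wider, flatter cell (68 x 22 mm).
- retaining_ring: Loose pale ring, 44 mm high, 100 g. Origin: centre of underside, z up. Spigot 47 mm wide to 10 mm; flange 60 mm wide at 10-17 mm with two 16 mm wide ears along its y axis, 88 mm overall; round collar 50 mm wide above, grip any diameter near the top. Resting on the seated lens its origin is 46 mm up, ears 4 mm below the lips. Enters with ears about 75 deg anticlockwise of the claws' line.
Mind the look-alikes: they are no part of the job. Leave any purple look-alike of the lens_cell alone.

How it is judged:
On the way:
1. the lens cell sits upright on the barrel's floor, before the ring goes in (z of lens_cell in the frame of barrel between 0.009 and 0.0155 m and horizontal distance between lens_cell and barrel below 0.007 m and angle between lens_cell's own z axis and vertical below 0.18 rad and horizontal distance between retaining_ring and barrel above 0.05 m), for 0.2 s.
At the end, for the whole second after the job is handed in: Lens cell glass up on the barrel floor (within 3 mm in height, 7 mm of the axis, 10 degrees of upright); ring in the mouth above it (origin 42 to 52 mm up, 7 mm of the axis, 10 degrees of upright), ears within 15 degrees of the claws' line, under the claws; both at rest (z of lens_cell in the frame of barrel between 0.009 and 0.0155 m and horizontal distance between each of lens_cell, retaining_ring and barrel below 0.007 m and angle between each of lens_cell, retaining_ring's own z axis and vertical below 0.18 rad and z of retaining_ring in the frame of barrel between 0.042 and 0.052 m and angle between the y axis of retaining_ring and the y axis of barrel, either way round below 0.27 rad and linear speed of each of lens_cell, retaining_ring below 0.02 m/s); the robot touches nothing.
It also fails if it takes over 64 s, if anything falls off the work surface, if the arm or the gripper's body presses on something with over 40 N, if the wrist force passes 120 N, or if a joint passes its speed limit or range.

### The arm

A 7-joint arm with a two-finger parallel gripper is mounted at the origin on the work surface. World frame = base frame: x ahead of the robot, y to its left, z up, the work surface at z = 0. Lengths are in m, angles in rad, forces in N, time in s.
With the tool pointing down it reaches from about 0.4 to 0.85 m from the base axis. Payload 6.9 kg.
Tool frame: the origin (TCP) lies at the very end of the fingers, on their centre line; the grasp point (between the pads) lies 19 mm behind it (ctrl.grip_depth is the distance from the TCP to the grasp point, in m); z points along the fingers, y is the direction in which the jaws open and shut (so a half turn about z gives the same grasp; the last joint's range is limited). The gripper opens to 85 mm and grips with 20 to 120 N. Pads are 22 mm wide; open, the fingers measure 114 mm over their backs; the gripper's body (76 mm by 85 mm) begins 54 mm behind the grasp point. The pads swing forward as they close: fully open they stand 13 mm farther back than shut.
Start: joints at [-1.149, 0.507, -0.238, 1.5, 0.126, 1.149, -0.155], TCP at [0.195, 0.594, 0.203] pointing down, gripper open.
Joint ranges: [-3.08, 3.08], [-0.24, 2.05], [-1.43, 1.35], [0, 2.5], [-1.52, 4.66], [0.17, 1.96], [-2.89, 2.89]. Speed limits (rad/s): [2.39, 2.39, 3.14, 3.14, 3.14, 3.14, 3.14].

### API

Orientations are given as a 3x3 rotation matrix whose columns are the frame's x, y, z axes.
In Python, from rig import ctrl gives the robot as it stands.
- The arm moves only by the tool apply_moves, never from a script. Its argument "increments" is one flat list of numbers, 5 for each row, row after row: the shift along the tool's x, y, z in cm, then the turn about the tool's z in rad, then the finger opening in cm, from 0 to 8.54. A call has 1 to 10 rows; each row shifts and turns the pose as measured when the row begins, along the tool's axes as they then stand; what a row does not reach is not made up. A row lasts 1/8 s, in which the tool goes at most 62.5 mm and 10.7 degrees, less where a joint would pass 70% of its speed; a pose out of reach is approached as far as the arm can. A call with a gripper value outside its range is refused whole. The fingers move at their own pace and stop on an object; the grip force is fixed at half the most. Time passes only in rows, so rows that do not move let the fingers close. It gives the time, the measured TCP pose, the force and the opening at its end, in the units of the state.
- ctrl.state(): the state, without advancing time (a new reading comes with each control period).
- ctrl.capture(name): name is "side" or "top"; returns the picture (384x512x3 uint8, red, green, blue); there is no depth.
- ctrl.camera_info(name): a dict with "fx", "fy", "cx", "cy" (pixels), "R" (3x3) and "t" (3): a world point X has camera coordinates R X + t. Camera axes: x right, y down, z forward; pixel columns grow to the right and rows downward; lengths in m; the calibration is good to about 2 mm. A picture is of the moment at which its call begins. camera_info takes no time and is no camera call.
- ctrl.hand_in(): hands the job in, once; it reports no verdict.
The state is a dict: "time": time; "q": joint angles; "joint_velocities": joint speeds; "tau": joint torques, N m; "ee_pos": TCP position; "ee_rot": TCP orientation; "contact_force": force on the tool from outside, world axes, zero at the start; "torque": the same for the moment, N m; "finger_gap": finger opening in m.
Only numpy, scipy, OpenCV 4.12 (cv2) and the standard library are available. Lean on these libraries where they do the work, as an engineer would, in place of code of your own. Each camera call takes 0.05 s, during which the arm holds its last target. There are 200 camera calls.

## Working session

There is one attempt and no reset: what is moved stays moved. The work goes in short steps, Python scripts to look and compute and a tool call to move; the robot and the scene stay as the last step left them, time stands still between calls to the robot, and variables do not carry over. Pictures are saved under pics/ and viewed, about 8 in all and at most 12, crops included, and the job is handed in when it is done.

Besides the shell and the picture viewer there is one more tool, called as a command line: name --argument value ..., lists and objects as JSON in quotes. apply_moves: Moves the arm, as the interface text tells. Its arguments: {"type":"object","properties":{"increments":{"type":"array","items":{"type":"number"}}},"required":["increments"]}

```bash
mkdir -p pics; cat > h.py <<'E'
import numpy as np, cv2
from rig import ctrl
def cap(n,f):
    im=ctrl.capture(n); cv2.imwrite('pics/'+f,im[:,:,::-1]); return im
def ray(n,u,v,z):
    c=ctrl.camera_info(n);R=np.array(c['R']);t=np.array(c['t'])
    o=-R.T@t; d=R.T@np.array([(u-c['cx'])/c['fx'],(v-c['cy'])/c['fy'],1]); return o+d*(z-o[2])/d[2]
def proj(n,X):
    c=ctrl.camera_info(n);p=np.array(c['R'])@np.array(X)+np.array(c['t']); return c['fx']*p[0]/p[2]+c['cx'],c['fy']*p[1]/p[2]+c['cy']
E
python3 - <<'E'
from h import *
a=cap('top','a.png');b=cap('side','b.png')
for n in('top','side'):
    c=ctrl.camera_info(n);R=np.array(c['R']);print(n,c['fx'],-R.T@np.array(c['t']),R[2])
s=ctrl.state();print(s['time'],s['ee_pos'],s['ee_rot'],s['contact_force'],s['finger_gap'])
E
```

```text
top 425.9770153291742 [0.32365076 0.01200368 1.14417663] [ 0.1893359   0.02271384 -0.98164963]
side 353.53715106091084 [ 0.44398062 -0.51226536  0.57212399] [ 0.13330768  0.71389421 -0.68744754]
0.1 [0.19464187 0.59341393 0.20215252] [[-9.50212389e-01  3.11602642e-01 -4.57270614e-04]
 [ 3.11602977e-01  9.50211257e-01 -1.46665554e-03]
 [-2.25100559e-05 -1.53612115e-03 -9.99998820e-01]] [0.42579166 0.43571036 0.3670738 ] 0.0857353125035225
```

View pics/a.png

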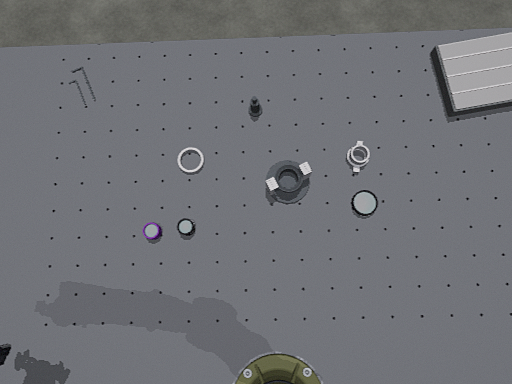

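View pics/b.png

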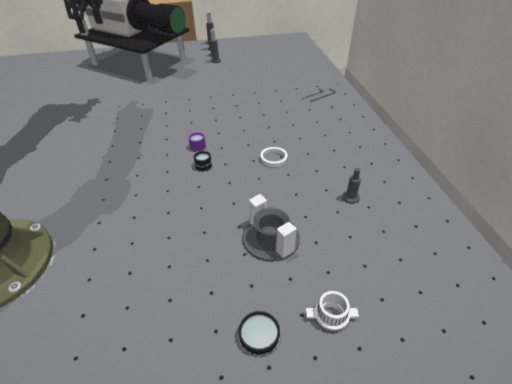

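The top view shows, at pixel positions:
- **Cells:** narrow black cell at (186,227), purple look-alike at (152,231), wide flat cell at (365,203). The one meant is the narrow black cell.
- **Rings:** eared ring at (358,155), plain ring without ears at (190,160). The one meant is the eared ring.
- **Barrel:** at (288,180), with claws at (272,184) and (305,169).

I'll confirm these in an enlarged crop and measure them.

```bash
python3 - <<'E'
from h import *
a=cv2.imread('pics/a.png');b=cv2.imread('pics/b.png')
def crop(im,u,v,r=32):return cv2.resize(im[v-r:v+r,u-r:u+r],(260,260),interpolation=cv2.INTER_CUBIC)
m=np.vstack([np.hstack([crop(a,*p) for p in((175,227),(288,180),(358,157))]),np.hstack([crop(b,*p) for p in((200,152),(272,230),(332,310))])])
cv2.imwrite('pics/c.png',m)
def comps(im,box,th,mn=15,inv=False,kind='g'):
    u0,u1,v0,v1=box; g=im[v0:v1,u0:u1].astype(int).min(2)
    M=((g<th) if inv else (g>th)).astype(np.uint8)
    n,l,s,c=cv2.connectedComponentsWithStats(M)
    return [(c[i]+[u0,v0],s[i,4],s[i,2:4]) for i in range(1,n) if s[i,4]>=mn]
print('lens glass',[(c,A,wh,ray('top',*c,.034)) for c,A,wh in comps(a,(172,200,212,242),110)])
print('lens side',[(c,A,wh,ray('side',*c,.034)) for c,A,wh in comps(b,(192,214,151,172),110)])
print('claws',[(c,A,wh,ray('top',*c,.075)) for c,A,wh in comps(a,(258,320,155,200),140)])
print('ring',[(c,A,wh,ray('top',*c,.044),ray('top',*c,.017)) for c,A,wh in comps(a,(335,380,135,178),140,4)])
E
```

```text
lens glass [(array([185.07024793, 225.27479339]), np.int32(484), array([28, 30], dtype=int32), array([0.44511338, 0.22620638, 0.034     ])), (array([185.09848485, 226.26515152]), np.int32(132), array([13, 13], dtype=int32), array([0.44250818, 0.22611669, 0.034     ]))]
lens side [(array([192.56521739, 156.91304348]), np.int32(23), array([ 3, 12], dtype=int32), array([0.41909673, 0.22679308, 0.034     ])), (array([211.68253968, 160.93650794]), np.int32(63), array([ 7, 21], dtype=int32), array([0.46482033, 0.20021716, 0.034     ])), (array([201.86885246, 156.60655738]), np.int32(61), array([13,  6], dtype=int32), array([0.44229416, 0.22323718, 0.034     ]))]
claws [(array([305.0462963 , 167.72222222]), np.int32(108), array([13, 13], dtype=int32), array([ 0.58013492, -0.09090713,  0.075     ])), (array([271.64545455, 183.40909091]), np.int32(110), array([14, 14], dtype=int32), array([ 0.54167033, -0.00374152,  0.075     ]))]
ring [(array([357.76211454, 155.91629956]), np.int32(227), array([23, 31], dtype=int32), array([ 0.61518873, -0.23472445,  0.044     ]), array([ 0.62234351, -0.24077953,  0.017     ]))]
```

View pics/c.png

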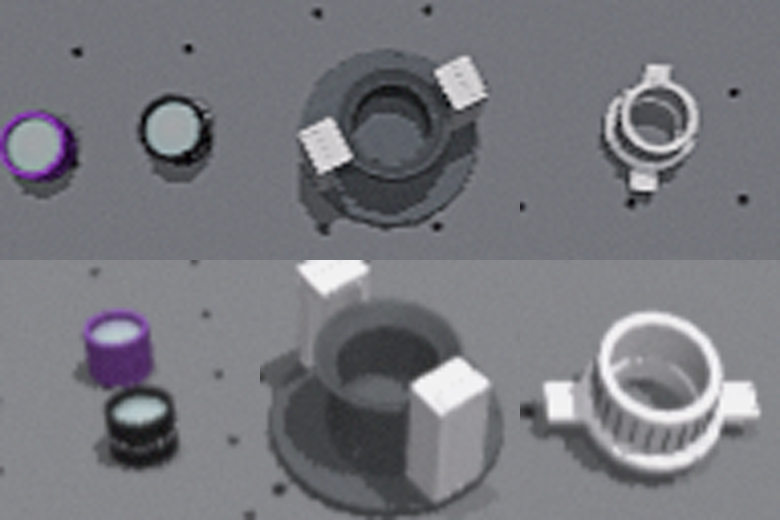

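All three confirmed: the narrow black cell has its glass up, the eared ring stands collar up, and the barrel's claws are clear to see. Next I'll work out the ring pose and the approach.

```bash
cat >> h.py <<'E'
def plan(target,jaw,n,g,turn=None):
    """rows to reach target (m) with jaw axis angle jaw (deg, mod 180, nearest) in n rows"""
    s=ctrl.state();p=np.array(s['ee_pos']);R=np.array(s['ee_rot'])
    y0=np.degrees(np.arctan2(R[1,1],R[0,1]))
    d=(jaw-y0+90)%180-90
    if turn is not None:d=turn
    print('pos',p.round(4),'jaw',round(y0,1),'dj',round(d,1),'q7',s['q'][6],'gap',s['finger_gap'],'F',np.round(s['contact_force'],1),'t',s['time'])
    D=(np.array(target)-p)*100/n
    for i in range(n):
        a=np.radians(y0+d*i/n);Y=np.array([np.cos(a),np.sin(a)]);X=np.array([-Y[1],Y[0]])
        print(f'{X@D[:2]:.2f},{Y@D[:2]:.2f},{-D[2]:.2f},{-np.radians(d)/n:.3f},{g},')
E
python3 - <<'E'
from h import *
A=ray('top',359.7,143.2,.017);B=ray('top',356.3,169.6,.017)
print(A,B,(A+B)/2,np.degrees(np.arctan2(*(A-B)[1::-1])),np.linalg.norm(A-B),ray('top',360.2,153.3,.044))
s=ctrl.state();print(s['q'])
plan([.4425,.225,.12],23.8,8,8.5)
E
```

```text
[ 0.65800896 -0.2485668   0.017     ] [ 0.58435812 -0.23416889  0.017     ] [ 0.62118354 -0.24136784  0.017     ] -11.061181787032474 0.0750449533050685 [ 0.62213856 -0.24165594  0.044     ]
[-1.14849695  0.50820728 -0.23747548  1.50100688  0.12566105  1.14889413
 -0.15482398]
pos [0.1946 0.5934 0.2022] jaw 71.8 dj -48.0 q7 -0.15482398305931638 gap 0.0857353125035225 F [0.4 0.4 0.4] t 0.1
-4.38,-3.41,1.03,0.105,8.5,
-4.71,-2.93,1.03,0.105,8.5,
-4.99,-2.42,1.03,0.105,8.5,
-5.22,-1.89,1.03,0.105,8.5,
-5.39,-1.33,1.03,0.105,8.5,
-5.50,-0.76,1.03,0.105,8.5,
-5.55,-0.18,1.03,0.105,8.5,
-5.54,0.40,1.03,0.105,8.5,
```

apply_moves --increments '[-4.4,-3.4,1,0.105,8.5,-4.7,-2.9,1,0.105,8.5,-5,-2.4,1,0.105,8.5,-5.2,-1.9,1,0.105,8.5,-5.4,-1.3,1,0.105,8.5,-5.5,-0.8,1,0.105,8.5,-5.5,-0.2,1,0.105,8.5,-5.5,0.4,1,0.105,8.5,0,0,0,0,8.5]'

```text
time: 1.23
ee_pos: [0.4433, 0.2116, 0.1166]
ee_rot: [[-0.378, 0.926, -0.004], [0.926, 0.378, -0.003], [-0.002, -0.005, -1.0]]
contact_force: [0.0, 1.2, -0.3]
finger_gap: 0.0851
```

```bash
python3 - <<'E'
from h import *
cap('side','d.png')
a=cap('top','d2.png')
plan([.4425,.225,.12],23.8,4,8.5)
plan([.4425,.225,.019],23.8,4,8.5)
E
```

```text
pos [0.4415 0.216  0.1171] jaw 22.6 dj 1.2 q7 -0.08175045595553358 gap 0.08519455067391694 F [-0.9  0.6  0.5] t 1.325
0.20,0.11,-0.07,-0.005,8.5,
0.20,0.11,-0.07,-0.005,8.5,
0.20,0.11,-0.07,-0.005,8.5,
0.20,0.11,-0.07,-0.005,8.5,
pos [0.4415 0.216  0.1171] jaw 22.6 dj 1.2 q7 -0.08175045595553358 gap 0.08519455067391694 F [-0.9  0.6  0.5] t 1.325
0.20,0.11,2.45,-0.005,8.5,
0.20,0.11,2.45,-0.005,8.5,
0.20,0.11,2.45,-0.005,8.5,
0.20,0.11,2.45,-0.005,8.5,
```

apply_moves --increments '[0.4,0.2,1.0,0,8.5,0.3,0.2,1.5,0,8.5,0.2,0.1,1.5,0,8.5,0,0,1.5,0,8.5,0,0,0,0,8.5,0,0,0,0,8.5]'

```text
time: 2.08
ee_pos: [0.4383, 0.2342, 0.0573]
ee_rot: [[-0.398, 0.917, -0.007], [0.917, 0.398, 0.001], [0.004, -0.006, -1.0]]
contact_force: [-0.4, 0.7, 1.1]
finger_gap: 0.0852
```

```bash
python3 - <<'E'
from h import *
plan([.4425,.225,.019],23.8,3,8.5)
b=cap('side','e.png')
u,v=map(int,proj('side',[.4425,.225,.03]));r=40
cv2.imwrite('pics/e2.png',cv2.resize(b[v-r-20:v+r-20,u-r:u+r,::-1],(500,500),interpolation=cv2.INTER_CUBIC))
E
```

```text
pos [0.4383 0.2342 0.0573] jaw 23.5 dj 0.3 q7 -0.09632486975458998 gap 0.08521946533922674 F [-0.4  0.7  1.1] t 2.075
-0.34,0.01,1.28,-0.002,8.5,
-0.34,0.01,1.28,-0.002,8.5,
-0.34,0.01,1.28,-0.002,8.5,
```

View pics/e2.png

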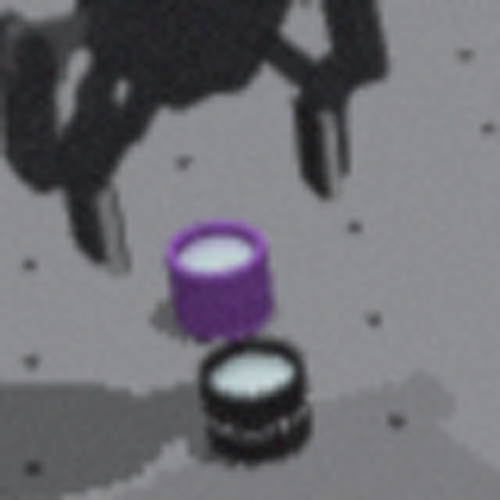

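The gripper straddles the cell's line and is about 1 cm too far back. The purple cell is clear of the fingers.

apply_moves --increments '[-0.5,0,0,0,8.5,-0.4,0,0,0,8.5,0,0,0,0,8.5,0,0,0.8,0,8.5,0,0,0.8,0,8.5,0,0,0.8,0,8.5,0,0,0,0,8.5,0,0,0,0,8.5]'

```text
time: 3.12
ee_pos: [0.4425, 0.2254, 0.0322]
ee_rot: [[-0.398, 0.918, -0.006], [0.918, 0.398, 0.002], [0.004, -0.004, -1.0]]
contact_force: [-0.2, -0.2, -0.8]
finger_gap: 0.085
```

```bash
python3 - <<'E'
from h import *
plan([.4425,.225,.019],23.8,1,8.5)
E
```

```text
pos [0.4425 0.2254 0.0322] jaw 23.4 dj 0.4 q7 -0.07643840077355635 gap 0.08498506195549776 F [-0.2 -0.2 -0.8] t 3.125
-0.04,-0.01,1.32,-0.007,8.5,
```

apply_moves --increments '[0,0,0.6,0,8.5,0,0,0.6,0,8.5,0,0,0.1,0,8.5,0,0,0,0,4,0,0,0,0,3.5,0,0,0,0,3.5,0,0,0,0,3.5,0,0,0,0,3.5,0,0,0,0,3.5,0,0,0,0,3.5]'

```text
time: 4.38
ee_pos: [0.4428, 0.2257, 0.0189]
ee_rot: [[-0.398, 0.918, -0.005], [0.918, 0.398, 0.003], [0.004, -0.003, -1.0]]
contact_force: [-0.9, -0.2, -0.2]
finger_gap: 0.0354
```

```bash
python3 - <<'E'
from h import *
b=cap('side','f.png');a=cap('top','f1.png')
u,v=map(int,proj('side',[.4425,.225,.03]));r=40
x=cv2.resize(b[v-r:v+r,u-r:u+r,::-1],(400,400),interpolation=cv2.INTER_CUBIC)
u,v=map(int,proj('top',[.4425,.225,.03]))
y=cv2.resize(a[v-r:v+r,u-r:u+r,::-1],(400,400),interpolation=cv2.INTER_CUBIC)
cv2.imwrite('pics/f2.png',np.hstack([x,y]))
E
```

```text
(no output)
```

View pics/f2.png

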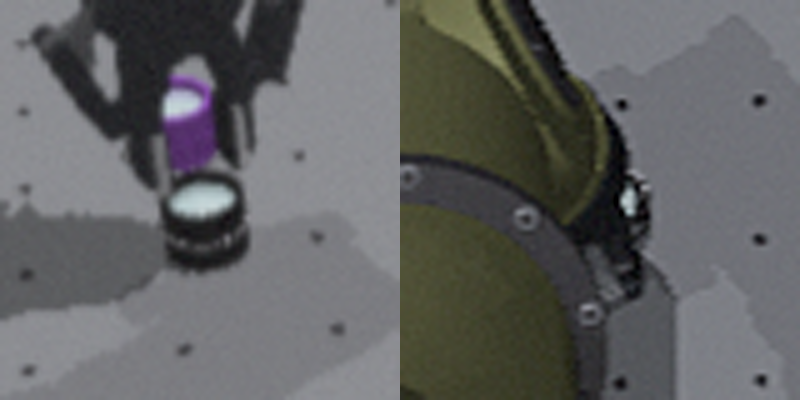

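The cell is still standing untouched. The closed fingertips appear above or behind it in the side view, so I'll compare the predicted tip pixels with the seen ones.

```bash
python3 - <<'E'
from h import *
s=ctrl.state()
p=np.array(s['ee_pos']);R=np.array(s['ee_rot']);u0,v0=map(int,proj('side',[.4425,.225,.03]))
for k in(1,-1):
  for back in (0,.005,.03):
    u,v=proj('side',p+R[:,1]*k*.0175-R[:,2]*back);print('now',k,back,(u-u0+40)*5,(v-v0+40)*5)
P=np.array([.4383,.2342,.0573])
for k in(1,-1):
    u,v=proj('side',P+R[:,1]*k*.0425-R[:,2]*.013);print('e',k,(u-u0+40)*6.25,(v-v0+60)*6.25)
for z in(.02,.034,.05):
    print(z,ray('side',u0-8,v0-2,z),ray('side',u0+8,v0-7,z))
print(u0,v0,s['finger_gap'],s['q'])
E
```

```text
now 1 0 233.31660298151718 206.88994842526284
now 1 0.005 232.36785775304412 199.108545970972
now 1 0.03 227.51444300627483 159.30189157231823
now -1 0 172.88700217784793 230.8007631998086
now -1 0.005 171.69100278556826 222.98712364482114
now -1 0.03 165.57048293159554 183.00086918950953
e 1 319.9298788004782 249.2214161297703
e -1 129.06783045421088 319.7672486818723
0.02 [0.42265716 0.25359616 0.02      ] [0.46584521 0.26715013 0.02      ]
0.034 [0.42319785 0.2341765  0.034     ] [0.4652908  0.24738678 0.034     ]
0.05 [0.42381578 0.2119826  0.05      ] [0.46465719 0.2248001  0.05      ]
202 157 0.03481121110096055 [-0.53302693  0.55377335  0.02344995  2.05604759 -0.03307357  0.53490747
 -0.07563989]
```

```bash
python3 - <<'E'
from h import *
o=[]
for n,f in(('side','f.png'),('top','f1.png')):
    im=cv2.imread('pics/'+f);s=ctrl.state();p=np.array(s['ee_pos']);R=np.array(s['ee_rot'])
    u,v=map(int,proj(n,p+[0,0,.05]));r=32;k=12
    c=cv2.resize(im[v-r:v+r,u-r:u+r],(390,390),interpolation=cv2.INTER_CUBIC);c=cv2.convertScaleAbs(c,alpha=1.6,beta=25)
    for q,col in((p,(0,0,255)),(p+R[:,1]*.0175,(0,255,255)),(p-R[:,1]*.0175,(0,255,0)),(p-R[:,2]*.05,(255,0,0))):
        x=proj(n,q);cv2.circle(c,(int((x[0]-u+r)*390/64),int((x[1]-v+r)*390/64)),3,col,-1)
    o.append(c)
cv2.imwrite('pics/g.png',np.hstack(o))
E
```

```text
(no output)
```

View pics/g.png

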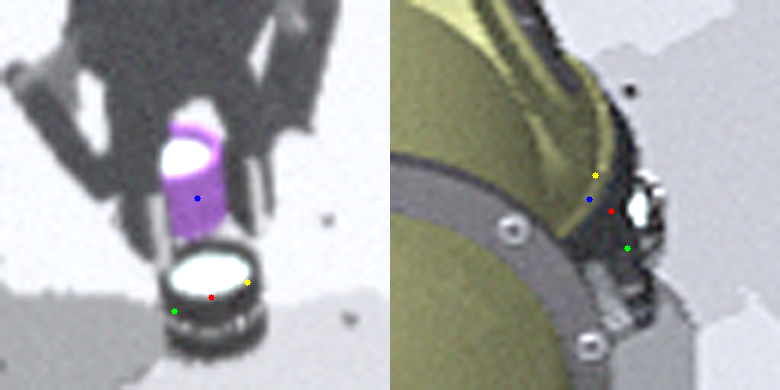

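```bash
python3 - <<'E'
from h import *
print('origin',proj('top',[0,0,0]),proj('side',[0,0,0]),'start tcp',proj('top',[.195,.594,.203]),proj('side',[.195,.594,.203]))
a=cv2.imread('pics/d2.png');b=cv2.imread('pics/d.png')
P=np.array([.4415,.216,.117]);Y=np.array([.923,.385,0])
o=[]
for n,im,r in(('side',b,50),('top',a,50)):
    u,v=map(int,proj(n,P+[0,0,.03]))
    c=cv2.convertScaleAbs(cv2.resize(im[v-r:v+r,u-r:u+r],(400,400),interpolation=cv2.INTER_CUBIC),alpha=1.8,beta=25)
    for q,col in((P,(0,0,255)),(P+Y*.0425,(0,255,255)),(P-Y*.0425,(0,255,0))):
        x=proj(n,q);cv2.circle(c,(int((x[0]-u+r)*4),int((x[1]-v+r)*4)),3,col,-1)
    o.append(c);print(u,v)
cv2.imwrite('pics/i.png',np.hstack(o))
E
```

```text
origin (np.float64(276.99407448247916), np.float64(402.33515486538363)) (np.float64(-10.680777597819372), np.float64(264.6852014938084)) start tcp (np.float64(-1.5824039979437714), np.float64(338.48343154889756)) (np.float64(97.62858952220856), np.float64(43.086539316474045))
196 118
180 221
```

View pics/i.png

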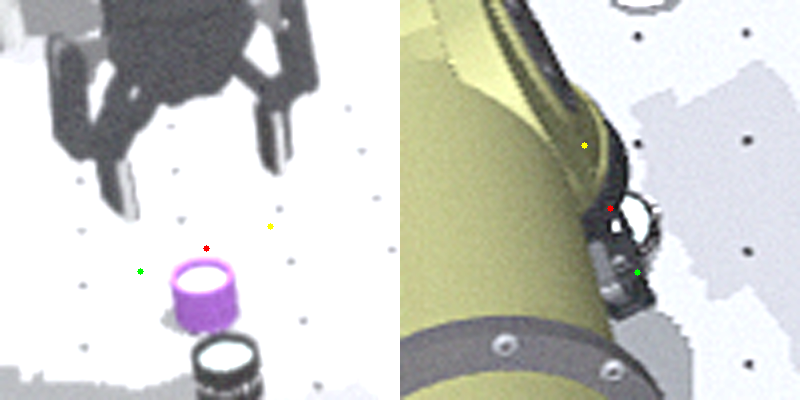

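```bash
python3 - <<'E'
from h import *
def tri(s,t):
    A=[];B=[]
    for n,(u,v) in(('side',s),('top',t)):
        c=ctrl.camera_info(n);R=np.array(c['R']);o=-R.T@np.array(c['t']);d=ray(n,u,v,0)-o;d/=np.linalg.norm(d)
        M=np.eye(3)-np.outer(d,d);A.append(M);B.append(M@o)
    X=np.linalg.solve(sum(A),sum(B));return X,[np.linalg.norm(a@X-b) for a,b in zip(A,B)]
P=np.array([.4415,.216,.117]);Y=np.array([.923,.385,0]);Xt=np.array([-.385,.923,0])
for t in((191.25,249),(193,247),(186,249)):
    X,e=tri((164.75,106.75),t);print(X,e,'rel jaw',(X-P)@Y,'toolx',(X-P)@Xt,'up',(X-P)[2])
# direct hypotheses for tips (mean) in side view
for z in(.117,.13,.145,.157):
    a=ray('side',196-50+130/4,118-50+215/4,z);b=ray('side',196-50+280/4,118-50+170/4,z)
    m=(a+b)/2;print(z,m-P,'jaw',(m-P)@Y,'x',(m-P)@Xt,'sep',np.linalg.norm(a-b),'ang',np.degrees(np.arctan2((b-a)[1],(b-a)[0])))
E
```

```text
[0.37742865 0.18001169 0.20375298] [np.float64(0.0035781129083805687), np.float64(0.0035781129083807366)] rel jaw -0.07299335475403311 toolx -0.00854974248351978 up 0.0867529846015367
[0.37969605 0.17542836 0.20644749] [np.float64(0.0017291331107301383), np.float64(0.0017291331107300864)] rel jaw -0.07266512186825265 toolx -0.01365310277815126 up 0.08944749388540506
[0.37718834 0.19274596 0.19711243] [np.float64(0.002661000119972098), np.float64(0.0026610001199719774)] rel jaw -0.06831246532621174 toolx 0.0032965139994374218 up 0.08011242658416191
0.117 [ 4.60122797e-03  6.40692662e-02 -1.38777878e-17] jaw 0.028913600911117453 x 0.05736445994776511 sep 0.10149771002721547 ang 19.944952939936776
0.13 [0.00454066 0.0414373  0.013     ] jaw 0.020144386102412676 x 0.0364984767865775 sep 0.09859856550229523 ang 19.944952939936787
0.145 [0.00447076 0.0153235  0.028     ] jaw 0.010026061323138026 x 0.012422342369822544 sep 0.0952533987427718 ang 19.94495293993672
0.157 [ 0.00441485 -0.00556755  0.04      ] jaw 0.00193140149971827 x -0.0068385651635813356 sep 0.0925772653351531 ang 19.944952939936677
```

The two-view check puts the offset along z. The fingertips stand about 25 mm higher than the reported TCP suggests, so they closed above the cell. I'll open and go about 2.5 cm lower, watching the force.

apply_moves --increments '[0,0,0,0,8.5,0,0,0,0,8.5,0,0,0,0,8.5,0,0,0,0,8.5,0,0,0.5,0,8.5,0,0,0.5,0,8.5,0,0,0.5,0,8.5,0,0,0,0,8.5]'

```text
time: 5.48
ee_pos: [0.4425, 0.2256, 0.0025]
ee_rot: [[-0.398, 0.918, -0.005], [0.918, 0.398, 0.002], [0.004, -0.004, -1.0]]
contact_force: [0.8, -0.4, 0.7]
finger_gap: 0.0852
```

```bash
python3 - <<'E'
from h import *
plan([.4425,.225,-.004],23.8,2,8.5)
a=cap('side','j.png');u,v=map(int,proj('side',[.4425,.225,.04]));r=32
cv2.imwrite('pics/j2.png',cv2.convertScaleAbs(cv2.resize(a[v-r:v+r,u-r:u+r,::-1],(400,400),interpolation=cv2.INTER_CUBIC),alpha=1.6,beta=20))
E
```

```text
pos [0.4425 0.2256 0.0025] jaw 23.4 dj 0.4 q7 -0.07478854384509141 gap 0.08522696094731887 F [ 0.8 -0.4  0.7] t 5.475
-0.03,-0.01,0.32,-0.003,8.5,
-0.03,-0.01,0.32,-0.003,8.5,
```

View pics/j2.png

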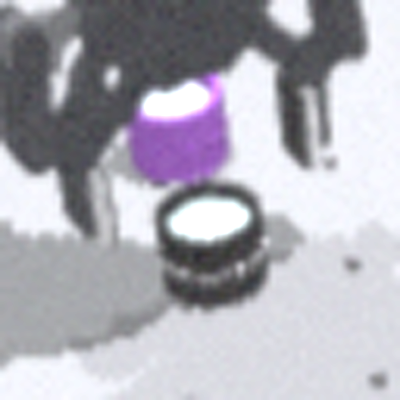

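Open tips at (95,235) and (305,165) have their midpoint at a height of 40 mm, so the 25 mm bias holds. I'll go 9 mm lower and grip.

apply_moves --increments '[0,0,0.4,0,8.5,0,0,0.4,0,8.5,0,0,0.1,0,8.5,0,0,0,0,4,0,0,0,0,3.5,0,0,0,0,3.5,0,0,0,0,3.5,0,0,0,0,3.5,0,0,0,0,3.5]'

```text
time: 6.65
ee_pos: [0.4429, 0.2259, -0.006]
ee_rot: [[-0.398, 0.918, -0.004], [0.918, 0.398, 0.003], [0.004, -0.002, -1.0]]
contact_force: [-0.2, -0.4, -1.1]
finger_gap: 0.0412
```

apply_moves --increments '[0,0,0,0,3,0,0,0,0,3,0,0,-0.5,0,3,0,0,-1.5,0,3,0,0,-2,0,3,0,0,-2,0,3,0,0,-2,0,3,0,0,-1,0,3,0,0,0,0,3]'

```text
time: 7.78
ee_pos: [0.4427, 0.2253, 0.0875]
ee_rot: [[-0.398, 0.918, -0.005], [0.918, 0.398, 0.002], [0.004, -0.004, -1.0]]
contact_force: [-0.0, 0.6, -0.8]
finger_gap: 0.0408
```

```bash
python3 - <<'E'
from h import *
plan([.5609,-.0473,.10],23.8,8,3)
a=cap('side','k.png');u,v=map(int,proj('side',[.4425,.225,.08]));r=45
cv2.imwrite('pics/k2.png',cv2.convertScaleAbs(cv2.resize(a[v-r:v+r,u-r:u+r,::-1],(450,450),interpolation=cv2.INTER_CUBIC),alpha=1.6,beta=20))
E
```

```text
pos [0.4427 0.2253 0.0875] jaw 23.4 dj 0.4 q7 -0.07969435242851873 gap 0.040837232612983373 F [-0.   0.6 -0.8] t 7.775
-3.71,0.00,-0.16,-0.001,3,
-3.71,-0.00,-0.16,-0.001,3,
-3.71,-0.00,-0.16,-0.001,3,
-3.71,-0.01,-0.16,-0.001,3,
-3.71,-0.01,-0.16,-0.001,3,
-3.71,-0.01,-0.16,-0.001,3,
-3.71,-0.02,-0.16,-0.001,3,
-3.71,-0.02,-0.16,-0.001,3,
```

View pics/k2.png

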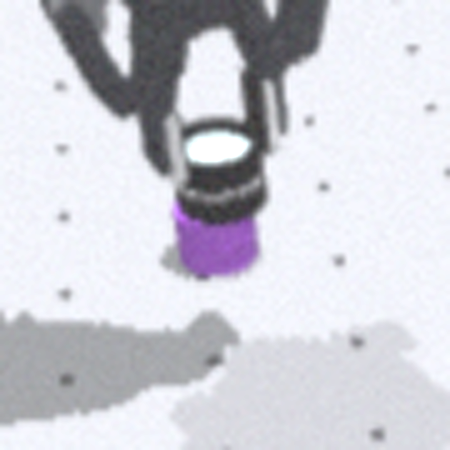

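The cell is gripped upright and lifted, with its foot about 6 mm above the reported TCP z. I'll carry it to the barrel.

apply_moves --increments '[-2,0,-0.2,0,3,-3.5,0,-0.2,0,3,-4,0,-0.2,0,3,-4,0,-0.2,0,3,-4,0,-0.2,0,3,-4,0,0,0,3,-3,0,0,0,3,-2,0,0,0,3,0,0,0,0,3,0,0,0,0,3]'

```text
time: 9.07
ee_pos: [0.5465, -0.0231, 0.0868]
ee_rot: [[-0.402, 0.915, -0.02], [0.915, 0.402, 0.001], [0.009, -0.018, -1.0]]
contact_force: [-0.4, 0.5, -0.8]
finger_gap: 0.0415
```

```bash
python3 - <<'E'
from h import *
plan([.5609,-.0473,.10],23.8,2,3)
E
```

```text
pos [ 0.5465 -0.0231  0.0868] jaw 23.7 dj 0.1 q7 0.43754038282304397 gap 0.041490717183357416 F [-0.4  0.5 -0.8] t 9.075
-1.40,0.17,-0.66,-0.001,3,
-1.40,0.17,-0.66,-0.001,3,
```

apply_moves --increments '[-1,0.15,-0.2,0,3,-1,0.15,0,0,3,-0.6,0.1,0,0,3,0,0,0,0,3,0,0,0,0,3]'

```text
time: 9.7
ee_pos: [0.5614, -0.0439, 0.0888]
ee_rot: [[-0.406, 0.914, -0.02], [0.914, 0.406, 0.002], [0.01, -0.017, -1.0]]
contact_force: [-0.5, 0.7, -1.6]
finger_gap: 0.0409
```

```bash
python3 - <<'E'
from h import *
plan([.5609,-.0473,.045],23.8,1,3)
a=cap('top','l.png');b=cap('side','l1.png')
o=[]
for n,im in(('side',b),('top',a)):
    u,v=map(int,proj(n,[.5609,-.0473,.09]));r=40
    o.append(cv2.convertScaleAbs(cv2.resize(im[v-r:v+r,u-r:u+r,::-1],(400,400),interpolation=cv2.INTER_CUBIC),alpha=1.6,beta=20))
cv2.imwrite('pics/l2.png',np.hstack(o))
E
```

```text
pos [ 0.5614 -0.0439  0.0888] jaw 24.0 dj -0.2 q7 0.4776791108034608 gap 0.0408524259217375 F [-0.5  0.7 -1.6] t 9.7
-0.29,-0.18,4.38,0.003,3,
```

View pics/l2.png

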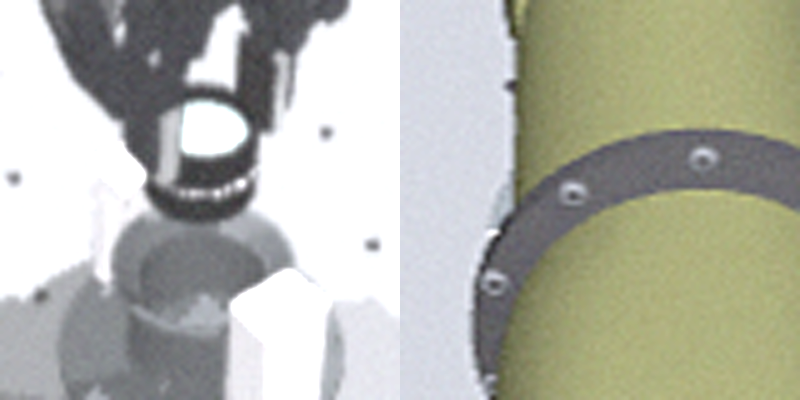

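The cell hangs centred over the bore in the side view. I'll lower it so the foot enters the flare.

apply_moves --increments '[-0.3,-0.15,0.5,0,3,0,0,1,0,3,0,0,1,0,3,0,0,0.8,0,3,0,0,0.6,0,3,0,0,0,0,3,0,0,0,0,3]'

```text
time: 10.68
ee_pos: [0.5596, -0.0468, 0.0462]
ee_rot: [[-0.407, 0.913, -0.021], [0.914, 0.407, 0.003], [0.011, -0.019, -1.0]]
contact_force: [0.6, 0.4, 0.6]
finger_gap: 0.0413
```

```bash
python3 - <<'E'
from h import *
plan([.5609,-.0473,.045],23.8,1,3)
E
```

```text
pos [ 0.5596 -0.0468  0.0462] jaw 24.0 dj -0.2 q7 0.485388674445765 gap 0.04132138509520514 F [0.6 0.4 0.6] t 10.675
-0.10,0.10,0.12,0.004,3,
```

apply_moves --increments '[-0.1,0.1,0.3,0,3,0,0,0,0,3,0,0,0,0,8,0,0,0,0,8,0,0,0,0,8,0,0,0,0,8,0,0,-1.5,0,8,0,0,-3,0,8,0,0,-3,0,8,0,0,-3,0,8]'

```text
time: 11.92
ee_pos: [0.5627, -0.0476, 0.153]
ee_rot: [[-0.407, 0.913, -0.022], [0.914, 0.407, 0.003], [0.012, -0.019, -1.0]]
contact_force: [0.9, -0.8, -0.2]
finger_gap: 0.0798
```

```bash
python3 - <<'E'
from h import *
plan([.6217,-.2415,.13],-11+52.5,8,8.5)
b=cap('side','m1.png')
u,v=map(int,proj('side',[.5609,-.0473,.06]));r=32
c=b[v-r:v+r,u-r:u+r]
cv2.imwrite('pics/m2.png',cv2.convertScaleAbs(cv2.resize(c[:,:,::-1],(400,400),interpolation=cv2.INTER_CUBIC),alpha=1.6,beta=20))
E
```

```text
pos [ 0.5627 -0.0476  0.153 ] jaw 24.0 dj 17.5 q7 0.4823473822927028 gap 0.07976198069338068 F [ 0.9 -0.8 -0.2] t 11.925
-2.51,-0.31,0.29,-0.038,8.5,
-2.50,-0.41,0.29,-0.038,8.5,
-2.48,-0.50,0.29,-0.038,8.5,
-2.46,-0.60,0.29,-0.038,8.5,
-2.44,-0.69,0.29,-0.038,8.5,
-2.41,-0.78,0.29,-0.038,8.5,
-2.38,-0.87,0.29,-0.038,8.5,
-2.34,-0.96,0.29,-0.038,8.5,
```

View pics/m2.png

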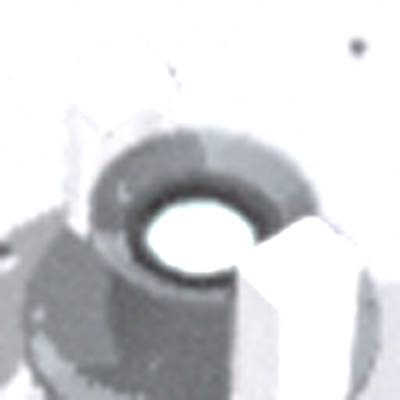

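The cell sits level in the bore, glass up, with the glass centre at crop (198,237). On to the ring.

apply_moves --increments '[-2.2,-0.3,0,-0.038,8.5,-2.7,-0.4,0,-0.038,8.5,-2.7,-0.5,0,-0.038,8.5,-2.7,-0.6,0,-0.038,8.5,-2.7,-0.7,0,-0.038,8.5,-2.5,-0.8,0,-0.038,8.5,-2.4,-0.9,0,-0.038,8.5,-1.5,-0.9,0,-0.038,8.5,0,0,0,0,8.5,0,0,0,0,8.5]'

```text
time: 13.22
ee_pos: [0.6271, -0.2455, 0.1677]
ee_rot: [[-0.669, 0.743, -0.005], [0.743, 0.669, 0.001], [0.004, -0.003, -1.0]]
contact_force: [0.1, 0.3, -0.0]
finger_gap: 0.0851
```

```bash
python3 - <<'E'
from h import *
plan([.6217,-.2415,.07],41.5,3,8.5)
E
```

```text
pos [ 0.6271 -0.2455  0.1677] jaw 42.0 dj -0.5 q7 1.0520165766855685 gap 0.0850994311316449 F [ 0.1  0.3 -0. ] t 13.225
0.22,-0.04,3.26,0.003,8.5,
0.22,-0.05,3.26,0.003,8.5,
0.22,-0.05,3.26,0.003,8.5,
```

apply_moves --increments '[0.4,-0.1,3,0,8.5,0.3,0,3,0,8.5,0,0,2,0,8.5,0,0,1.5,0,8.5,0,0,0,0,8.5,0,0,0,0,8.5]'

```text
time: 13.98
ee_pos: [0.6232, -0.2344, 0.0738]
ee_rot: [[-0.672, 0.741, -0.0], [0.741, 0.672, 0.002], [0.001, 0.001, -1.0]]
contact_force: [0.1, 0.3, 0.0]
finger_gap: 0.0851
```

```bash
python3 - <<'E'
from h import *
plan([.6217,-.2415,.002],41.5,4,8.5)
E
```

```text
pos [ 0.6232 -0.2344  0.0738] jaw 42.2 dj -0.7 q7 1.038141434850594 gap 0.08511092242318732 F [0.1 0.3 0. ] t 13.975
-0.11,-0.15,1.79,0.003,8.5,
-0.11,-0.15,1.79,0.003,8.5,
-0.11,-0.15,1.79,0.003,8.5,
-0.11,-0.15,1.79,0.003,8.5,
```

apply_moves --increments '[-0.4,-0.6,0,0,8.5,0,0,0.5,0,8.5,0,0,1.5,0,8.5,0,0,1.5,0,8.5,0,0,1.5,0,8.5,0,0,0.8,0,8.5,0,0,0,0,8.5,0,0,0,0,8.5]'

```text
time: 14.98
ee_pos: [0.6218, -0.2421, 0.0122]
ee_rot: [[-0.672, 0.741, 0.001], [0.741, 0.672, 0.002], [0.001, 0.002, -1.0]]
contact_force: [0.5, 0.2, 0.2]
finger_gap: 0.0852
```

```bash
python3 - <<'E'
from h import *
plan([.6217,-.2415,.002],41.5,1,8.5)
E
```

```text
pos [ 0.6218 -0.2421  0.0122] jaw 42.2 dj -0.7 q7 1.0452431545776981 gap 0.08517159813922072 F [0.5 0.2 0.2] t 14.975
0.05,0.04,1.02,0.012,8.5,
```

apply_moves --increments '[0,0,0.5,0,8.5,0,0,0.5,0,8.5,0,0,0,0,8.5,0,0,0,0,5,0,0,0,0,4,0,0,0,0,4,0,0,0,0,4,0,0,0,0,4,0,0,0,0,4,0,0,0,0,4]'

```text
time: 16.23
ee_pos: [0.6233, -0.2426, 0.0036]
ee_rot: [[-0.672, 0.741, 0.004], [0.741, 0.672, 0.0], [-0.003, 0.003, -1.0]]
contact_force: [-0.2, -0.7, 1.3]
finger_gap: 0.0474
```

```bash
python3 - <<'E'
from h import *
plan([.6217,-.2415,.002],41.5,1,8.5)
E
```

```text
pos [ 0.6233 -0.2426  0.0036] jaw 42.2 dj -0.7 q7 1.0445446893670498 gap 0.04737165405751243 F [-0.2 -0.7  1.3] t 16.225
0.18,-0.04,0.16,0.012,8.5,
```

apply_moves --increments '[0,0,-0.5,0,4,0,0,-1.5,0,4,0,0,-2.5,0,4,0,0,-3,0,4,0,0,-2.5,0,4,0,0,-1,0,4,0,0,0,0,4,0,0,0,0,4]'

```text
time: 17.23
ee_pos: [0.6218, -0.2422, 0.1195]
ee_rot: [[-0.672, 0.741, 0.003], [0.741, 0.672, 0.001], [-0.002, 0.003, -1.0]]
contact_force: [0.0, 0.0, -1.7]
finger_gap: 0.0473
```

```bash
python3 - <<'E'
from h import *
plan([.5609,-.0473,.12],62,8,4)
b=cap('side','n.png');cv2.imwrite('pics/n.png',b[:,:,::-1])
# ring ears / white mask around ring to measure ear axis
s=ctrl.state();p=np.array(s['ee_pos'])
print(proj('side',p-[0,0,.0036-.017]))
E
```

```text
pos [ 0.6218 -0.2422  0.1195] jaw 42.2 dj 19.8 q7 1.0516823199060081 gap 0.04734464952088049 F [ 0.   0.  -1.7] t 17.225
2.32,1.07,-0.01,-0.043,4,
2.27,1.17,-0.01,-0.043,4,
2.22,1.27,-0.01,-0.043,4,
2.16,1.36,-0.01,-0.043,4,
2.10,1.45,-0.01,-0.043,4,
2.03,1.54,-0.01,-0.043,4,
1.96,1.63,-0.01,-0.043,4,
1.89,1.71,-0.01,-0.043,4,
(np.float64(342.8462172994612), np.float64(274.4221822768437))
```

```bash
python3 - <<'E'
from h import *
b=cv2.imread('pics/n.png')[225:340,280:410].min(2)
M=(b>150).astype(np.uint8);n,l,s,c=cv2.connectedComponentsWithStats(M)
for i in range(1,n):
    if s[i,4]>15:
        ys,xs=np.where(l==i);L=(xs.min()+280,ys[xs<=xs.min()+2].mean()+225);Rr=(xs.max()+280,ys[xs>=xs.max()-2].mean()+225)
        z=.1195-.0036+.0135;A=ray('side',*L,z);B=ray('side',*Rr,z)
        print(s[i],L,Rr,A,B,(A+B)/2,np.linalg.norm(A-B),np.degrees(np.arctan2(*(B-A)[1::-1])))
E
```

```text
[   0    0  130  115 8391] (np.int64(280), np.float64(273.05128205128204)) (np.int64(409), np.float64(282.0)) [ 0.53278923 -0.21929589  0.1294    ] [ 0.7120432  -0.27144409  0.1294    ] [ 0.62241621 -0.24536999  0.1294    ] 0.18668535243615741 -16.220663358268894
```

```bash
python3 - <<'E'
from h import *
im=cv2.imread('pics/n.png');b=im[225:340,280:410].min(2)
print(np.percentile(b,[5,25,50,75,90,99]),np.percentile(cv2.imread('pics/b.png')[225:340,340:410].min(2),[5,50,95]))
for th in(175,190,210,225):
  M=(b>th).astype(np.uint8);n,l,s,c=cv2.connectedComponentsWithStats(M)
  for i in range(1,n):
    if s[i,4]>15:
        ys,xs=np.where(l==i);L=(xs.min()+280,ys[xs<=xs.min()+2].mean()+225);Rr=(xs.max()+280,ys[xs>=xs.max()-2].mean()+225)
        z=.1294;A=ray('side',*L,z);B=ray('side',*Rr,z)
        print(th,s[i],L,Rr,A,B,np.linalg.norm(A-B),np.degrees(np.arctan2(*(B-A)[1::-1])))
E
```

```text
[ 42. 132. 154. 156. 158. 242.] [130. 133. 136.]
175 [  0   0  17  13 151] (np.int64(280), np.float64(229.36)) (np.int64(296), np.float64(228.16666666666666)) [ 0.55350206 -0.13546218  0.1294    ] [ 0.58025132 -0.13825387  0.1294    ] 0.026894540515199527 -5.95812115332925
175 [ 55  32  38  36 367] (np.int64(335), np.float64(289.875)) (np.int64(372), np.float64(275.125)) [ 0.60270243 -0.26255877  0.1294    ] [ 0.66471842 -0.24982256  0.1294    ] 0.06331029882555468 11.605460418032628
190 [  0   0  17  12 138] (np.int64(280), np.float64(229.36)) (np.int64(296), np.float64(228.0)) [ 0.55350206 -0.13546218  0.1294    ] [ 0.58035222 -0.13789612  0.1294    ] 0.026960252991699043 -5.179641973185133
190 [ 56  32  36  36 328] (np.int64(336), np.float64(290.0)) (np.int64(371), np.float64(274.39130434782606)) [ 0.60402401 -0.26303383  0.1294    ] [ 0.66381993 -0.24833373  0.1294    ] 0.06157634095623601 13.811580390377388
210 [  0   0  16  11 130] (np.int64(280), np.float64(229.69565217391303)) (np.int64(295), np.float64(227.78571428571428)) [ 0.55332413 -0.13618232  0.1294    ] [ 0.57884917 -
[... 274 characters left out ...]
9410006843
225 [  0   0  16  11 120] (np.int64(280), np.float64(229.2)) (np.int64(295), np.float64(227.72727272727272)) [ 0.55358699 -0.13511844  0.1294    ] [ 0.57888436 -0.13697457  0.1294    ] 0.025365372264678433 -4.196421063651406
225 [66 33 16 20 70] (np.int64(346), np.float64(276.2857142857143)) (np.int64(361), np.float64(266.2307692307692)) [ 0.62651631 -0.24411755  0.1294    ] [ 0.65525477 -0.23173975  0.1294    ] 0.031290719165400604 23.3017793589499
225 [ 58  45  34  22 159] (np.int64(338), np.float64(289.8333333333333)) (np.int64(371), np.float64(274.35714285714283)) [ 0.60690578 -0.26334151  0.1294    ] [ 0.66384516 -0.24827792  0.1294    ] 0.05889824809398997 14.818394239225496
```

The right ear tip, at pixel (371,275), casts to (0.6635,-0.249). Relative to the ring centre that is about -10°, so the ring kept its pose in the grasp. I'll carry it to the barrel while turning anticlockwise by 20°.

apply_moves --increments '[2,0.9,0,-0.044,4,2.6,1.3,0,-0.044,4,2.6,1.5,0,-0.044,4,2.5,1.6,0,-0.044,4,2.3,1.6,0,-0.044,4,2.2,1.7,0,-0.044,4,1.8,1.5,0,-0.044,4,1,0.9,0,-0.04,4,0,0,0,0,4,0,0,0,0,4]'

```text
time: 18.52
ee_pos: [0.5544, -0.0429, 0.1124]
ee_rot: [[-0.889, 0.457, -0.008], [0.457, 0.889, 0.002], [0.008, -0.002, -1.0]]
contact_force: [0.1, -0.7, -2.6]
finger_gap: 0.0471
```

```bash
python3 - <<'E'
from h import *
plan([.5609,-.0473,.10],61.8,2,4)
E
```

```text
pos [ 0.5544 -0.0429  0.1124] jaw 62.8 dj -1.0 q7 1.043089255554436 gap 0.047050727974553834 F [ 0.1 -0.7 -2.6] t 18.525
-0.39,-0.05,0.62,0.009,4,
-0.39,-0.04,0.62,0.009,4,
```

apply_moves --increments '[-0.4,0,0.3,0.01,4,-0.4,-0.1,0.3,0,4,0,0,0,0,4,0,0,0,0,4]'

```text
time: 19.02
ee_pos: [0.562, -0.0507, 0.1056]
ee_rot: [[-0.882, 0.471, -0.008], [0.471, 0.882, 0.001], [0.007, -0.003, -1.0]]
contact_force: [-0.1, 0.4, -0.6]
finger_gap: 0.0473
```

```bash
python3 - <<'E'
from h import *
plan([.5609,-.0473,.0656],61.8,1,4)
b=cap('side','o.png');cv2.imwrite('pics/o.png',b[:,:,::-1])
u,v=map(int,proj('side',[.5609,-.0473,.09]));r=48
c=cv2.convertScaleAbs(cv2.resize(b[v-r:v+r,u-r:u+r,::-1],(590,590),interpolation=cv2.INTER_CUBIC),alpha=1.1)
s=ctrl.state();z0=s['ee_pos'][2]-.0036
for q in(8.8,188.8):
  for rr in(.044,):
    x=proj('side',[.5609+rr*np.cos(np.radians(q)),-.0473+rr*np.sin(np.radians(q)),z0+.0135]);cv2.circle(c,(int((x[0]-u+r)*590/96),int((x[1]-v+r)*590/96)),3,(0,0,255),-1)
cv2.imwrite('pics/o2.png',c)
E
```

```text
pos [ 0.562  -0.0507  0.1056] jaw 61.9 dj -0.1 q7 1.0408146188962863 gap 0.04733985243254027 F [-0.1  0.4 -0.6] t 19.025
0.26,0.25,4.00,0.002,4,
```

View pics/o2.png

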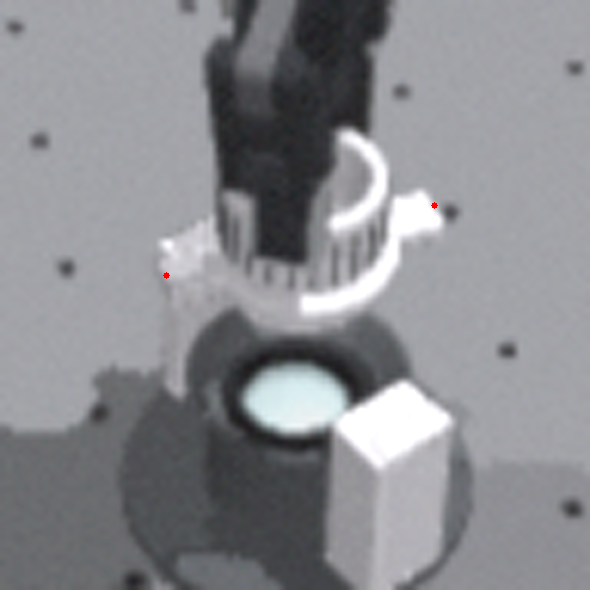

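The ring is level, its ear tips match the predicted dots, and the lens is seated beneath. I'll centre the ring and lower it.

apply_moves --increments '[0.25,0.25,0,0,4,0,0,0.8,0,4,0,0,1,0,4,0,0,1,0,4,0,0,0.8,0,4,0,0,0,0,4,0,0,0,0,4]'

```text
time: 19.95
ee_pos: [0.56, -0.0466, 0.0664]
ee_rot: [[-0.883, 0.47, -0.009], [0.47, 0.883, 0.001], [0.008, -0.004, -1.0]]
contact_force: [0.6, -0.5, -0.7]
finger_gap: 0.0475
```

```bash
python3 - <<'E'
from h import *
plan([.5609,-.0473,.0496],61.8,1,4)
E
```

```text
pos [ 0.56   -0.0466  0.0664] jaw 62.0 dj -0.2 q7 1.024416955059913 gap 0.047470575137933256 F [ 0.6 -0.5 -0.7] t 19.95
-0.11,-0.02,1.68,0.003,4,
```

apply_moves --increments '[-0.1,0,0.4,0,4,0,0,0.4,0,4,0,0,0.4,0,4,0,0,0.3,0,4,0,0,0,0,4,0,0,0,0,4]'

```text
time: 20.7
ee_pos: [0.5613, -0.0472, 0.0509]
ee_rot: [[-0.883, 0.47, -0.008], [0.47, 0.883, 0.001], [0.007, -0.003, -1.0]]
contact_force: [-0.2, -0.3, -0.9]
finger_gap: 0.0474
```

```bash
python3 - <<'E'
from h import *
plan([.5609,-.0473,.0496],61.8,1,4)
E
```

```text
pos [ 0.5613 -0.0472  0.0509] jaw 62.0 dj -0.2 q7 1.0210069997736633 gap 0.04736006576339705 F [-0.2 -0.3 -0.9] t 20.7
0.03,-0.02,0.13,0.003,4,
```

apply_moves --increments '[0,0,0.15,0,4,0,0,0,0.1,4,0,0,0,0.15,4,0,0,0,0.15,4,0,0,0,0.15,4,0,0,0,0.15,4,0,0,0,0,4,0,0,0,0,4]'

```text
time: 21.7
ee_pos: [0.5619, -0.0468, 0.05]
ee_rot: [[-0.356, 0.934, -0.006], [0.934, 0.356, 0.001], [0.003, -0.005, -1.0]]
contact_force: [0.1, 0.0, -0.5]
finger_gap: 0.0473
```

```bash
python3 - <<'E'
from h import *
plan([.5609,-.0473,.0496],-13.5,4,4)
print(ctrl.state()['torque'])
E
```

```text
pos [ 0.5619 -0.0468  0.05  ] jaw 20.9 dj -34.4 q7 0.4755261156193244 gap 0.04727434287965248 F [ 0.1  0.  -0.5] t 21.7
-0.00,-0.03,0.01,0.150,4,
-0.01,-0.03,0.01,0.150,4,
-0.01,-0.03,0.01,0.150,4,
-0.01,-0.02,0.01,0.150,4,
[ 0.01617018 -0.02360215  0.06731468]
```

apply_moves --increments '[0,0,0,0.13,4,0,0,0,0.13,4,0,0,0,0.13,4,0,0,0,0.1,4,0,0,0,0,4,0,0,0,0,4]'

```text
time: 22.45
ee_pos: [0.5618, -0.0471, 0.0499]
ee_rot: [[0.123, 0.992, -0.006], [0.992, -0.123, 0.002], [0.001, -0.006, -1.0]]
contact_force: [0.2, -0.0, -0.4]
finger_gap: 0.0477
```

```bash
python3 - <<'E'
from h import *
plan([.5609,-.0473,.0496],-13.5,2,4)
print(ctrl.state()['torque'])
E
```

```text
pos [ 0.5618 -0.0471  0.0499] jaw -7.1 dj -6.4 q7 0.10806267482353155 gap 0.04774932859164226 F [ 0.2 -0.  -0.4] t 22.45
-0.02,-0.04,0.01,0.056,4,
-0.02,-0.04,0.01,0.056,4,
[-0.01705244 -0.09254657  0.01709772]
```

apply_moves --increments '[0,0,0,0.05,4,0,0,0,0.05,4,0,0,0,0.02,4,0,0,0,0,4]'

```text
time: 22.95
ee_pos: [0.5617, -0.0473, 0.0499]
ee_rot: [[0.245, 0.969, -0.006], [0.969, -0.245, 0.002], [0.001, -0.007, -1.0]]
contact_force: [-1.0, -0.3, -1.2]
finger_gap: 0.0472
```

```bash
python3 - <<'E'
from h import *
plan([.5609,-.0473,.0496],-13.5,2,4)
print(ctrl.state()['torque'])
E
```

```text
pos [ 0.5617 -0.0473  0.0499] jaw -14.2 dj 0.7 q7 0.015387456440985877 gap 0.047156978454786114 F [-1.  -0.3 -1.2] t 22.95
-0.01,-0.04,0.01,-0.006,4,
-0.01,-0.04,0.01,-0.006,4,
[-0.06709671  0.0434419   0.02029772]
```

apply_moves --increments '[0,0,0,0.04,4,0,0,0,0.02,4,0,0,0,0,4]'

```text
time: 23.32
ee_pos: [0.5608, -0.0475, 0.0498]
ee_rot: [[0.298, 0.955, -0.008], [0.955, -0.298, 0.0], [-0.002, -0.008, -1.0]]
contact_force: [-1.9, -2.5, 0.1]
finger_gap: 0.0474
```

```bash
python3 - <<'E'
from h import *
plan([.5609,-.0473,.0496],-13.5,2,4)
print(ctrl.state()['torque'])
b=cap('side','p.png');b2=cap('top','p1.png')
E
```

```text
pos [ 0.5608 -0.0475  0.0498] jaw -17.3 dj 3.8 q7 -0.027857010764056264 gap 0.047435544138060025 F [-1.9 -2.5  0.1] t 23.325
0.01,0.00,0.01,-0.033,4,
0.01,0.00,0.01,-0.033,4,
[-0.38735045  0.26737286  2.11954401]
```

The wrist torque rose to 2.1 N m, so the ears have reached the stops. I'll open a little and lift straight up.

apply_moves --increments '[0,0,0,-0.02,4,0,0,0,0,5.5,0,0,0,0,5.5,0,0,0,0,5.5,0,0,0,0,5.5,0,0,-0.5,0,5.5,0,0,-1.5,0,5.5,0,0,-3,0,5.5,0,0,-4,0,5.5,0,0,-4,0,5.5]'

```text
time: 24.68
ee_pos: [0.5614, -0.0478, 0.1847]
ee_rot: [[0.288, 0.957, -0.009], [0.958, -0.288, 0.003], [0.0, -0.01, -1.0]]
contact_force: [1.0, 0.9, -0.5]
finger_gap: 0.0549
```

```bash
python3 - <<'E'
from h import *
s=ctrl.state();print(s['ee_pos'],s['finger_gap'],s['contact_force'],s['time'])
b=cap('side','q.png')
c=b[:,:,::-1].min(2)
u,v=map(int,proj('side',[.5609,-.0473,.09]))
w=c[v-30:v+40,u-40:u+40];M=(w>165).astype(np.uint8)
n,l,st,ce=cv2.connectedComponentsWithStats(M)
for i in range(1,n):
    if st[i,4]>15: print(st[i],ce[i]+[u-40,v-30])
print('expected collar top',proj('side',[.5609,-.0473,.09]),[proj('side',[.5609+.025*x,-.0473+.025*y,.09]) for x,y in((1,0),(-1,0),(0,1),(0,-1))])
# ascii look
print('\n'.join(''.join(' .:-=+*#%@'[min(9,p//26)] for p in r) for r in c[v-22:v+34,u-34:u+34]))
E
```

```text
[ 0.56135353 -0.04776703  0.18469228] 0.054911870849875 [ 1.01948743  0.93971296 -0.49385968] 24.675
[ 18  16  36  25 292] [266.06849315 203.28767123]
[33 33  7  4 17] [266.47058824 212.17647059]
[ 35  37  31  22 243] [283.87242798 227.6872428 ]
expected collar top (np.float64(271.9771617562764), np.float64(208.57954953610238)) [(np.float64(284.6120203879695), np.float64(206.72095652591534)), (np.float64(259.217653747822), np.float64(210.45647852195214)), (np.float64(269.1354579998298), np.float64(199.76300950809622)), (np.float64(274.97229505344126), np.float64(217.8721130356444))]
++++++++++++++++++++++++++++++++++++++++++++++++++++++++++++++++++++
++++++++++++++++++++++++++++++++++++++++++++++++++++++++++++++++++++
++++++++++++++++++++++++++++++++++++++++++++++++++++++++++++++++++++
++++++++++++++++++++++++++++++++++++++++++++++++++++++++++++++++++++
++++++++++++++++++++++++++++++++++++++++++++++++++++++++++++++++++++
++++++++++++++++++++++++++++++++++++++++++++++++++++++++++++++++++++
++++++++++++++++++++++++++++++++++++++++++++++++++++++++++++++++++++
+++++++++++++++++++++++*+++
[... 2653 characters left out ...]
*+=+++++++
++++++===-::::::::::.:::::-:::::--------=++#%@%%@@@@%#****+===++++++
++++++===-::::::::::.:::::---:::::::::::=+++#%%%%@@%#*****+===++++++
+++++===--::::::::::...:::::::::-----::-=++++#%%%%##******+=-=++++++
+++++-----:::::::::::::::::::::::::::::-=+++++#%%#********+=--=+++++
+++++-::-::::::::::::::::::::::::::::::-=++++++#***********=--=+++++
=====-:::::::::::::::.:::::::::::::::::-=+++++++**********+=---+++++
------:::::::::::::::::::::::::::::::::-=+++++++**********+----=++++
------:--::::::::::::.:::::::::::::::::-=+++++++**********+---==+==+
------:::::::::::::::::::::::::::::::::-=++++++***********=---==++==
------:::::::::::::::::::::::::::::::::-=++++++**********+=----====+
```

The collar's top ellipse sits within 1 px of where a seated ring should show. It is level, and no ears stick out beside the claws. Handing in.

```bash
python3 -c "
from rig import ctrl
print(ctrl.hand_in())"
```

```text
the job is handed in; nothing more can be done
None
```

The lens cell is seated on the barrel floor, glass up, with the eared ring locked over it. I released the ring, lifted clear and handed the job in about 25 s into the 64 s limit; the hand-in gave no verdict.

**How it went**
- **Lens cell:** I dropped the narrow black cell into the barrel. The picture before the ring went in showed it level in the bore.
- **Ring:** I set it down with its ears about 75° anticlockwise of the claws. I then turned it clockwise about 79°, until the wrist torque rose to 2.1 N m at the stop walls, eased back about 1° and let go.

**Last checks**
- **Ring position:** in the side view the collar's rim lay within about 1 px (3 mm) of where a seated, upright ring should be. No ear showed beside the claws.
- **Ring angle:** by gripper angle, the ears ended about 3° past the claws' line, where the stops allow. They are hidden under the claws, so I did not see this directly.
- **Lens height:** its glass showed about 2 px lower than expected for a seated cell, which is within calibration error and the recess of the glass.

**What disagreed:** the fingertips stood about 25 mm higher than the reported tool position implied, so the first grasp closed above the lens without touching it. I found the offset from the two camera views and corrected for it. The reported finger opening also read about 2.7 mm small on both parts.

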